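# Slide the oil bottle into its dock and seat it on the sprung pad

### The arm

A 6-joint arm with a two-finger parallel gripper is mounted at the origin on a cart in front of the work surface, level with it; the furniture and walls round the work are solid. World frame = base frame: x ahead of the robot, y to its left, z up, the work surface at z = 0. Lengths are in mm, angles in rad, forces in N, time in s.
With the tool pointing down it reaches from about 325 to 750 mm from the base axis. Payload 7.6 kg.
Tool frame: the origin (TCP) lies at the very end of the fingers, on their centre line; the grasp point (between the pads) lies robot.tcp_to_grasp behind it (robot.tcp_to_grasp is the distance from the TCP to the grasp point, in mm); y points along the fingers, x is the direction in which the jaws open and shut, and the axes are right-handed (so a half turn about y gives the same grasp; the last joint's range is limited). The gripper opens to 85 mm and grips with 20 to 120 N. Pads are 22 mm wide; open, the fingers measure 114 mm over their backs; the gripper's body (76 mm by 85 mm) begins 54 mm behind the grasp point. The pads swing forward as they close: fully open they stand 13 mm farther back than shut.
Start: joints at [1.115, 0.052, 1.401, -0, 1.689, -0.07], TCP at [197.543, 486.438, 231.323] pointing down, gripper open.
Joint ranges: [-2.9, 2.9], [-0.91, 2.17], [0.12, 2.37], [-1.06, 4.2], [0.26, 2.73], [-2.93, 2.93]. Speed limits (rad/s): [2.57, 2.57, 3.01, 3.14, 3.14, 3.14].

### API

Orientations are given as a unit quaternion [x, y, z, w].
In Python, from workcell import robot gives the robot as it stands.
- The arm moves only by the tool servo_tool, never from a script. Its argument "motion" is a list of rows, each an object with "delta_rot": the turn, a rotation vector about the tool's x, y, z in degrees, a list of three; "translation": the shift along the tool's x, y, z in mm, a list of three; "gripper": the opening, from -1 (shut) to 1 (fully open). A call has 1 to 20 rows; each row is the pose to reach, as a shift and turn from the pose commanded when the call began, along the tool's axes at that moment; what a row does not reach only later rows make up. A row lasts 1/8 s, in which the tool goes at most 62.5 mm and 10.7 degrees, less where a joint would pass 70% of its speed; a pose out of reach is approached as far as the arm can. A call with a gripper value outside its range is refused whole. The fingers move at their own pace and stop on an object; "squeeze" is the grip in N (left out, the last holds). Time passes only in rows, so rows that repeat a pose let the fingers close. It gives the time, the measured TCP pose, the force and the opening at its end, in the units of the state.
- robot.state(): the state, without advancing time (a new reading comes with each control period).
- robot.camera(name): name is "side" or "top"; returns a dict with "color" (420x560x3 uint8, red, green, blue), "depth" (420x560 float32, mm along the optical axis (not along the pixel's ray), 0 where there is no reading), "fov_y" (degrees; the focal length in pixels is half the picture's height over the tangent of half this angle, whatever the lens; pixels are square), "cx", "cy" (the principal point, pixels), "D" ([k1, k2, p1, p2, k3] as OpenCV has them; the pictures are not rectified), "R" (3x3) and "t" (3): a world point X has camera coordinates R X + t. Camera axes: x right, y down, z forward; pixel columns grow to the right and rows downward; lengths in mm; the calibration is good to about 2 mm. A picture is of the moment at which its call begins.
- robot.hand_in(): hands the job in, once; it reports no verdict.
The state is a dict: "clock": time; "joint_pos": joint angles; "dq": joint speeds; "joint_efforts": joint torques, N m; "position": TCP position; "ee_rot": TCP orientation; "contact_force": force on the tool from outside, world axes, zero at the start; "wrist_torque": the same for the moment, N m; "opening": opening from 0.0 (shut) to 1.0 (fully open).
Only numpy, scipy, OpenCV 4.12 (cv2) and the standard library are available. Lean on these libraries where they do the work, as an engineer would, in place of code of your own. Each camera call takes 0.05 s, during which the arm holds its last target. There are 200 camera calls.

### The job

Slide the tall round oil bottle across the bench, upright and without lifting it, in between the two rails of the aluminium dock until it meets the sprung rubber pad at the far end. Press it home against the pad with about 10 N for a second (never above 15 N: the pad is a delicate load sensor), then ease off slowly so that it is left standing there still touching the pad. Push low down or it will topple, and leave the two pigment jars and the dropper bottle where they stand.

Things in the scene. Friction and masses are not known exactly. Their poses are not given: they have to be found in the camera images.
- oil_bottle: Milky round oil bottle, white cap: an upright cylinder 84 mm across up to 144 mm high, neck to 212 mm; 0.5 to 0.95 kg, too wide to grasp. Origin at the centre of its underside. Drag on the bench takes 2 to 9 N of a push; pushed below 45 mm it stays upright, pushed high it topples. An upright gripper's body would touch it first, high up: lean the tool back about 40 degrees, fingertips leading.
- dock: Aluminium dock screwed to the bench: two rails 18 mm high, 12 mm thick, 170 mm long, 94 mm clear gap between them, with outward flares 35 mm long before the mouth. Origin on the bench at the centre of the mouth, where the straight rails begin; x points level along the lane, inwards; y to its left, z up. The bench itself is the lane's floor: no sill.
- stop: Blue post 26x50x74 mm, black knob on top, on the lane's centre line, origin on the bench 185 mm inward of the dock's. It clamps a level rod 45 mm up whose end facing the mouth is a rubber pad 40 mm across. The pad's free face is 90 to 150 mm inward of the mouth, different each time and not measured: feel for it. It gives 1 mm per 3 N, hard end at 6 mm; 3 to 4 mm is right.
- red_jar: Pigment jar with yellow cap and red label, 45 mm across, 100 mm high; origin at the centre of its underside. Leave alone.
- ochre_jar: Pigment jar with white cap and ochre label, 47 mm across, 98 mm high; origin at the centre of its underside. Leave alone.
- dropper_bottle: Small brown dropper bottle, 33 mm across, 102 mm high; origin at the centre of its underside. Leave alone.

How it is judged (in metres and radians):
On the way, in this order (a step that is already met when the one before it is completed fails the run):
1. the bottle stands between the rails, its centre at least 25 mm past the mouth (x of oil_bottle in the frame of dock above 0.025 m and y of oil_bottle in the frame of dock between -0.012 and 0.012 m), for 0.1 s.
2. the bottle is pressed against the pad with more than 5 N for half a second (contact force between oil_bottle and stop above 5 N), for 0.5 s.
At the end, for the whole second after the job is handed in: The bottle stands upright (within 0.05 rad) on the bench between the dock's rails (within 12 mm of the lane's centre line), at rest and let go, still touching the pad with at least 0.3 N (contact force between oil_bottle and stop above 0.3 N and x of oil_bottle in the frame of dock above 0.035 m and y of oil_bottle in the frame of dock between -0.012 and 0.012 m and angle between oil_bottle's own z axis and vertical below 0.05 rad and height (world z) of oil_bottle below 0.005 m and linear speed of oil_bottle below 0.01 m/s).
It fails at once if the bottle presses the pad and its post with more than 16 N (contact force between oil_bottle and stop above 16 N).
It fails at once if the bottle tips more than 0.2 rad (angle between oil_bottle's own z axis and vertical above 0.2 rad).
It fails at once if the bottle is lifted off the bench by more than 12 mm (height (world z) of oil_bottle above 0.012 m).
It fails at once if a pigment jar or the dropper bottle is moved by more than 15 mm (distance of any of red_jar, ochre_jar, dropper_bottle from where it was at the start of the episode above 0.015 m).
It also fails if it takes over 72 s, if anything falls off the work surface, if the arm or the gripper's body presses on something with over 40 N, if the wrist force passes 120 N, or if a joint passes its speed limit or range.

## Working session

There is one attempt and no reset: what is moved stays moved. The work goes in short steps, Python scripts to look and compute and a tool call to move; the robot and the scene stay as the last step left them, time stands still between calls to the robot, and variables do not carry over. Pictures are saved under pics/ and viewed, about 8 in all and at most 12, crops included, and the job is handed in when it is done.

Besides the shell and the picture viewer there is one more tool, called after ">>>" by a JSON object that holds its "method" and its "body", one argument or row to a line. servo_tool: Moves the arm, as the interface text tells. Its arguments: {"type":"object","properties":{"motion":{"type":"array"},"squeeze":{"type":"number"}},"required":["motion"]}

```bash
ls; mkdir -p pics
cat > h.py <<'E'
import numpy as np, cv2
from workcell import robot
def cam(n):
    c=robot.camera(n); H,W=c["depth"].shape
    f=H/2/np.tan(np.radians(c["fov_y"])/2)
    K=np.array([[f,0,c["cx"]],[0,f,c["cy"]],[0,0,1.]])
    c["K"]=K
    u,v=np.meshgrid(np.arange(W),np.arange(H))
    p=cv2.undistortPoints(np.stack([u,v],-1).reshape(-1,1,2).astype(float),K,np.array(c["D"],float)).reshape(H,W,2)
    d=c["depth"].astype(float)
    P=np.dstack([p[...,0]*d,p[...,1]*d,d])
    c["X"]=(P-np.array(c["t"]))@np.array(c["R"])
    c["X"][d==0]=np.nan
    return c
E
python3 - <<'E'
from h import *
ims=[]
for n in("side","top"):
    c=cam(n); np.save(f"{n}.npy",c["X"]); np.save(f"{n}c.npy",c["color"])
    cv2.imwrite(f"pics/{n}0.png",c["color"][...,::-1])
    print(n,c["fov_y"],c["D"],(-np.array(c["R"]).T@np.array(c["t"])).round(), np.array(c["R"]).round(2).tolist())
print(robot.state(), robot.tcp_to_grasp)
E
```

```text
pics
side 46.83520016671681 [-0.02634837  0.          0.          0.          0.        ] [470. 800. 618.] [[-1.0, -0.07, 0.0], [-0.05, 0.61, -0.79], [0.06, -0.79, -0.61]]
top 43.94285250487644 [-0.10278754  0.          0.          0.          0.        ] [ 288.   48. 1296.] [[-0.02, -1.0, -0.01], [-0.98, 0.02, -0.19], [0.19, 0.0, -0.98]]
{'clock': 0.1, 'joint_pos': array([ 1.11469649e+00,  5.27637734e-02,  1.40160641e+00,  1.53793032e-05,
        1.68862570e+00, -7.02881430e-02]), 'dq': array([-0.00012122, -0.00037699, -0.00330354, -0.00058225, -0.00120323,
       -0.00098678]), 'joint_efforts': array([ 1.03390907e-03, -3.82583463e+01, -3.60983992e+01, -9.11389475e-05,
        4.78629110e-03,  3.33550894e-06]), 'position': array([197.41316001, 486.17847891, 230.57036865]), 'ee_rot': array([ 0.58682375,  0.39443756, -0.39530294, -0.58633819]), 'contact_force': array([-0.93923724,  0.37473423, -0.79116784]), 'wrist_torque': array([0.04832815, 0.01472767, 0.00808598]), 'opening': 1.0008171076167836} 18.700000000000003
```

View pics/side0.png

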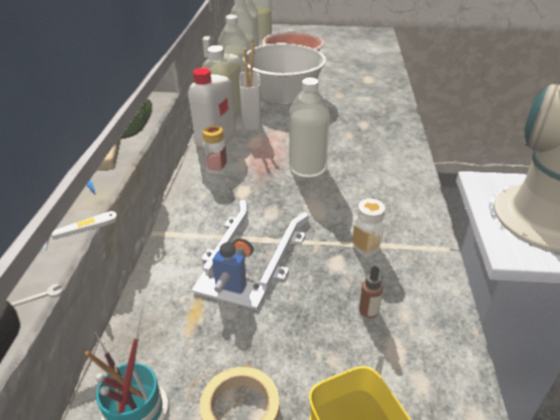

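View pics/top0.png

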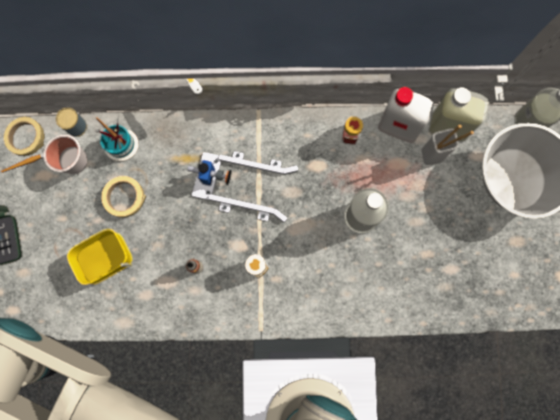

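The side view shows the bottle at about (310,140), the dock with its blue post at (230,270), the red jar at (214,150), the ochre jar at (369,225) and the dropper at (371,295). In the top view the bottle base is near (363,215). The dock rails run from (297,170)/(285,217) left to the post at (207,172), and the jars are at (352,130), (256,265) and (193,266). Next I'll measure these.

```bash
cat > m.py <<'E'
import numpy as np
from scipy.optimize import least_squares
P=np.vstack([np.load(n+".npy").reshape(-1,3) for n in("side","top")])
src=np.concatenate([np.full(420*560,i) for i in(0,1)])
X=np.load("top.npy"); S=np.load("side.npy")
for n,(v,u) in dict(rail1=(157,240),rail2=(205,245),fl1=(170,296),fl2=(216,284),r1e=(155,215),r2e=(196,197),bot=(200,374),post=(170,205),red=(122,354),och=(264,256),drop=(266,193)).items(): print(n,X[v,u].round())
for n,(v,u) in dict(bot=(140,310),red=(150,214),och=(225,369),drop=(295,371),post=(270,230),pad=(248,243)).items(): print(n,S[v,u].round())
def circ(c,r,z0,z1,rad):
  for s in (0,1):
    Q=P[(src==s)&(P[:,2]>z0)&(P[:,2]<z1)&(np.hypot(*(P[:,:2]-c).T)<rad)]
    if len(Q)<10: print('few',s); continue
    o=least_squares(lambda p:np.hypot(*(Q[:,:2]-p).T)-r,np.array(c,float)+[[-10,-10],[10,-10]][0],loss='soft_l1')
    o2=least_squares(lambda p:np.hypot(*(Q[:,:2]-p).T)-r,np.array(c,float)+[-10,-30] if s==0 else np.array(c,float)+[10,0],loss='soft_l1')
    print(s,len(Q),o.x.round(1),round(o.cost,1),o2.x.round(1),round(o2.cost,1))
import sys
b=S[140,310][:2]
print("bottle");circ(b,42,20,135,90)
Q=P[(P[:,2]>195)&(P[:,2]<225)&(np.hypot(*(P[:,:2]-b).T)<90)];print("cap",Q.mean(0).round(1),len(Q))
for n,pt,r in(("red",S[150,214],22.5),("och",S[225,369],23.5),("drop",S[295,371],16.5)):
  print(n);circ(pt[:2],r,15,60,50)
E
python3 m.py
```

```text
rail1 [660. 162.   1.]
rail2 [530. 149.  21.]
fl1 [619.  19.  15.]
fl2 [501.  52.  18.]
r1e [666. 227.   6.]
r2e [557. 271.  12.]
bot [ 499. -141.  212.]
post [601. 237. 104.]
red [ 714. -123.   99.]
och [377. 118.  94.]
drop [377. 268.  73.]
bot [ 491. -101.   98.]
red [700. -98.  65.]
och [377. 141.  73.]
drop [381. 289.  57.]
post [604. 257.  60.]
pad [593. 192.  50.]
bottle
0 1785 [ 496.3 -141.1] 1004.1 [ 496.3 -141.1] 1004.1
1 316 [ 497.  -140.9] 38.9 [ 497.  -140.9] 38.9
cap [ 496.5 -138.   209.4] 435
red
0 388 [ 705.2 -121.5] 330.1 [ 705.2 -121.5] 330.1
1 101 [ 706.5 -121.7] 67.5 [ 706.5 -121.7] 67.5
och
0 558 [375.3 121.5] 412.8 [375.3 121.5] 412.8
1 28 [374.1 119.8] 18.7 [374.1 119.8] 18.7
drop
0 458 [377.9 272.7] 139.0 [377.9 272.7] 139.0
1 84 [379.8 274.4] 82.3 [379.8 274.4] 82.3
```

```bash
cat > d.py <<'E'
import numpy as np, cv2
from scipy.optimize import minimize
G=[]
for n in("side","top"):
    Q=np.load(n+".npy").reshape(-1,3); G.append(Q[(Q[:,2]>13)&(Q[:,2]<22)&(Q[:,0]>470)&(Q[:,0]<690)&(Q[:,1]>-20)&(Q[:,1]<290)])
im=np.full((660,960,3),255,np.uint8)
for Q,c in zip(G,((0,0,255),(255,0,0))):
    for x,y,z in Q: cv2.circle(im,(int((290-y)*3),int((690-x)*3)),2,c,-1)
cv2.imwrite("pics/dock.png",cv2.resize(im,None,fx=.8,fy=.8))
# score: fraction of slice points inside straight rails footprint (|y| 47..59, x 0..170), flares start at mouth
def lane(Q,p):
    c,s=np.cos(p[2]),np.sin(p[2]); d=Q[:,:2]-p[:2]
    return d[:,0]*c+d[:,1]*s, -d[:,0]*s+d[:,1]*c
def cost(p,Qs):
    t=0
    for Q in Qs:
        x,y=lane(Q,p); m=(x>5)&(x<165); e=np.abs(np.abs(y)-53); e=np.where(m,e,99)
        t-=np.sum(np.exp(-(e/5)**2))/len(Q)
    return t
for Qs in ([G[0]],[G[1]],G):
    best=min((minimize(cost,[x,75,a],args=(Qs,),method='Nelder-Mead',options=dict(maxiter=2000)) for x in(560,570,580) for a in(1.3,1.4,1.5)),key=lambda r:r.fun)
    print(best.x.round(3),best.fun)
p=best.x
for Q in G:
    x,y=lane(Q,p)
    for lo in range(-60,190,15):
        m=(x>=lo)&(x<lo+15); print(lo,[(m&k).sum() and y[m&k].mean().round(1) for k in(y>0,y<0)],end=' ')
    print()
E
python3 d.py
```

```text
[563.772  69.327   1.314] -0.47422464343498005
[561.365  49.966   1.328] -0.47847120892947337
[564.712  68.777   1.32 ] -0.9419724237601479
-60 [np.int64(0), np.int64(0)] -45 [np.float64(66.1), np.float64(-66.5)] -30 [np.float64(61.6), np.float64(-62.6)] -15 [np.float64(55.4), np.float64(-55.2)] 0 [np.float64(53.2), np.float64(-52.2)] 15 [np.float64(53.3), np.float64(-52.8)] 30 [np.float64(53.1), np.float64(-52.5)] 45 [np.float64(53.6), np.float64(-52.6)] 60 [np.float64(53.5), np.float64(-51.7)] 75 [np.float64(53.5), np.float64(-52.2)] 90 [np.float64(53.9), np.float64(-54.9)] 105 [np.float64(53.6), np.float64(-55.6)] 120 [np.float64(54.0), np.float64(-56.1)] 135 [np.float64(54.1), np.float64(-55.0)] 150 [np.float64(53.9), np.float64(-51.7)] 165 [np.float64(34.7), np.float64(-44.0)] 180 [np.float64(14.5), np.float64(-5.7)] 
-60 [np.int64(0), np.int64(0)] -45 [np.float64(64.1), np.float64(-68.0)] -30 [np.float64(59.4), np.float64(-63.7)] -15 [np.float64(53.0), np.float64(-57.1)] 0 [np.float64(51.3), np.float64(-53.7)] 15 [np.float64(51.9), np.float64(-54.4)] 30 [np.float64(51.5), np.float64(-53.8)] 45 [np.float64(52.4), np.float64(-53.9)] 60 [np.float64(52.2), np.float64(-54.0)] 75 [np.float64(52.2), np.float64(-53.7)] 90 [np.float64(52.4), np.float64(-52.9)] 105 [np.float64(52.9), np.float64(-54.2)] 120 [np.float64(53.3), np.float64(-54.3)] 135 [np.float64(52.6), np.float64(-53.2)] 150 [np.float64(52.6), np.float64(-52.9)] 165 [np.float64(33.1), np.float64(-37.2)] 180 [np.float64(34.9), np.float64(-46.8)]
```

View pics/dock.png

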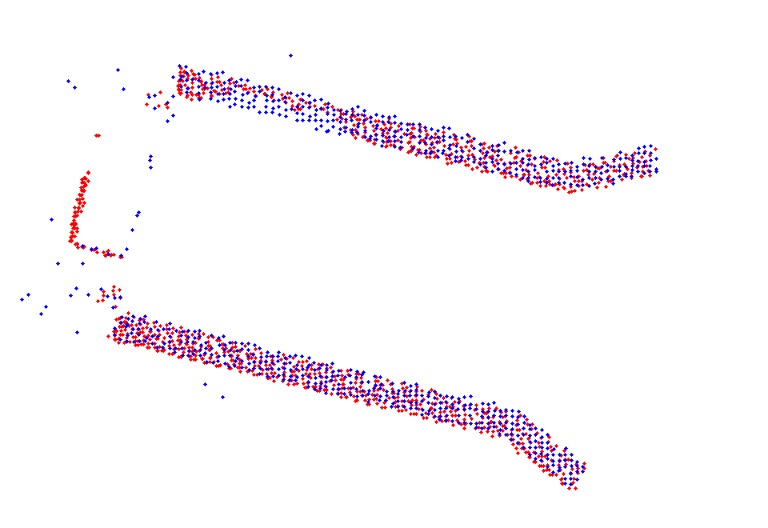

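The dock points fit well. The mouth is about (564.7, 68.8) with yaw 1.320. Bottle is about (496.5, -141), which is lane x -220 and y +14. Next I'll work out the approach pose and clearances.

```bash
cat >> h.py <<'E'
from scipy.spatial.transform import Rotation as Ro
M=np.array([564.7,68.8]); YAW=1.320
U=np.array([np.cos(YAW),np.sin(YAW)]); L=np.array([-U[1],U[0]])
def w(lx,ly,z): return np.array([*(M+lx*U+ly*L),z])
def lane(p): d=np.asarray(p)[...,:2]-M; return np.stack([d@U,d@L],-1)
def target(lean=45,s=1):
    a=np.radians(lean); y=np.array([*(np.sin(a)*U),-np.cos(a)]); x=s*np.array([*L,0.])
    return Ro.from_matrix(np.stack([x,y,np.cross(x,y)],1))
def step(pos,R):   # from measured pose
    st=robot.state(); R0=Ro.from_quat(st["ee_rot"])
    return R0.inv().apply(pos-st["position"]).round(1).tolist(), np.degrees((R0.inv()*R).as_rotvec()).round(1).tolist()
E
python3 - <<'E'
from h import *
st=robot.state(); R0=Ro.from_quat(st["ee_rot"]); print(R0.as_matrix().round(2).tolist()); j=st["joint_pos"]
def F(j): return Ro.from_euler('z',j[0])*Ro.from_euler('y',j[1]+j[2])*Ro.from_euler('z',j[3])*Ro.from_euler('y',j[4])*Ro.from_euler('z',j[5])
C=F(j).inv()*R0
print("C",C.as_matrix().round(2).tolist())
for s in(1,-1):
  for az in (-.6,-.35,0):
    B=Ro.from_euler('z',az)*Ro.from_euler('y',1.5)
    e=(B.inv()*target(45,s)*C.inv()).as_euler('ZYZ'); print(s,az,e.round(2))
  print(step(w(-300,14,250),target(45,s)))
P=np.vstack([np.load(n+".npy").reshape(-1,3) for n in("side","top")]); l=lane(P)
m=(l[:,0]>-560)&(l[:,0]<-275)&(abs(l[:,1]-10)<120)&(P[:,2]>8)
import collections
print(collections.Counter(map(tuple,(np.c_[l[m],P[m,2]]//40*40).astype(int))))
m=(l[:,0]>60)&(l[:,0]<172)&(abs(l[:,1])<24)&(P[:,2]>25)&(P[:,2]<70)
print(np.histogram(l[m,0],np.arange(60,173,5)))
print(w(-300,14,0))
E
```

```text
[[0.38, -0.0, -0.93], [0.93, -0.0, 0.38], [-0.0, -1.0, 0.0]]
C [[-1.0, -0.0, 0.0], [0.0, 0.0, 1.0], [-0.0, 1.0, -0.0]]
1 -0.6 [0.77 1.87 2.94]
1 -0.35 [0.79 1.69 3.12]
1 0 [ 0.76  1.45 -2.91]
([-547.7, -18.7, -523.9], [-33.4, -92.1, -38.2])
-1 -0.6 [ 0.77  1.87 -0.2 ]
-1 -0.35 [ 0.79  1.69 -0.02]
-1 0 [0.76 1.45 0.23]
([-547.7, -18.7, -523.9], [36.9, 77.7, -32.2])
Counter({(np.int64(-520), np.int64(-120), np.int64(80)): 159, (np.int64(-560), np.int64(-80), np.int64(80)): 140, (np.int64(-520), np.int64(-120), np.int64(40)): 51, (np.int64(-560), np.int64(-120), np.int64(40)): 34, (np.int64(-560), np.int64(-120), np.int64(0)): 22, (np.int64(-560), np.int64(-120), np.int64(80)): 21, (np.int64(-520), np.int64(-80), np.int64(80)): 7, (np.int64(-560), np.int64(-80), np.int64(40)): 6, (np.int64(-320), np.int64(0), np.int64(0)): 2, (np.int64(-480), np.int64(80), np.int64(0)): 2, (np.int64(-320), np.int64(-120), np.int64(0)): 1, (np.int64(-440), np.int64(-120), np.int64(0)): 1, (np.int64(-400), np.int64(-80), np.int64(0)): 1, (np.int64(-520), np.int64(-120), np.int64(0)): 1, (np.int64(-360), np.int64(-40), np.int64(0)): 1, (np.int64(-320), np.int64(40), np.int64(0)): 1, (np.int64(-480), np.int64(0), np.int64(0)): 1, (np.int64(-440), np.int64(80), np.int64(0)): 1, (np.int64(-520), np.int64(80), np.int64(0)): 1})
(array([  0,   0,   0,   0,   0,   0,   0,   0,   0,   0,   0,   8, 166,
       127,   8,  34,  48,  37,  24,   8,  11,  73]), array([ 60,  65,  70,  75,  80,  85,  90,  95, 100, 105, 110, 115, 120,
       125, 130, 135, 140, 145, 150, 155, 160, 165, 170]))
[ 476.6853531  -218.34007371    0.        ]
```

>>> {"method": "servo_tool", "body": {
  "motion": [
    {"translation": [-558,-49,-525],"delta_rot": [36.9,77.7,-32.2],"gripper": 0.06},
    {"translation": [-558,-49,-525],"delta_rot": [36.9,77.7,-32.2],"gripper": 0.06},
    {"translation": [-558,-49,-525],"delta_rot": [36.9,77.7,-32.2],"gripper": 0.06},
    {"translation": [-558,-49,-525],"delta_rot": [36.9,77.7,-32.2],"gripper": 0.06},
    {"translation": [-558,-49,-525],"delta_rot": [36.9,77.7,-32.2],"gripper": 0.06},
    {"translation": [-558,-49,-525],"delta_rot": [36.9,77.7,-32.2],"gripper": 0.06},
    {"translation": [-558,-49,-525],"delta_rot": [36.9,77.7,-32.2],"gripper": 0.06},
    {"translation": [-558,-49,-525],"delta_rot": [36.9,77.7,-32.2],"gripper": 0.06},
    {"translation": [-558,-49,-525],"delta_rot": [36.9,77.7,-32.2],"gripper": 0.06},
    {"translation": [-558,-49,-525],"delta_rot": [36.9,77.7,-32.2],"gripper": 0.06},
    {"translation": [-558,-49,-525],"delta_rot": [36.9,77.7,-32.2],"gripper": 0.06},
    {"translation": [-558,-49,-525],"delta_rot": [36.9,77.7,-32.2],"gripper": 0.06},
    {"translation": [-558,-49,-525],"delta_rot": [36.9,77.7,-32.2],"gripper": 0.06},
    {"translation": [-558,-49,-525],"delta_rot": [36.9,77.7,-32.2],"gripper": 0.06},
    {"translation": [-558,-49,-525],"delta_rot": [36.9,77.7,-32.2],"gripper": 0.06},
    {"translation": [-558,-49,-525],"delta_rot": [36.9,77.7,-32.2],"gripper": 0.06}
  ]
}}

```text
clock: 2.1
position: [473.8, -227.1, 280.7]
ee_rot: [-0.379, 0.048, -0.115, 0.917]
contact_force: [0.2, 0.4, 0.4]
opening: 0.534
```

```bash
cat > s.py <<'E'
from h import *
import sys
st=robot.state()
print(round(st["clock"],2),"lane",lane(st["position"]).round(1),"z",st["position"][2].round(1),"open",round(st["opening"],3),"joints",st["joint_pos"].round(2))
F=st["contact_force"]; print("F lane",round(F[:2]@U,1),round(F[:2]@L,1),F[2].round(1))
if len(sys.argv)>3: print(step(w(*map(float,sys.argv[1:4])),target(45,-1)))
E
python3 s.py -310 14 26
```

```text
2.1 lane [-309.3   14.6] z 280.7 open 0.534 joints [-0.84  0.27  1.23  0.72  2.03 -0.39]
F lane 0.4 -0.1 0.4
([0.7, 179.4, -180.7], [-0.0, 0.0, -0.0])
```

>>> {"method": "servo_tool", "body": {
  "motion": [
    {"translation": [0.7,45,-45],"delta_rot": [0,0,0],"gripper": 0.06},
    {"translation": [0.7,80,-80],"delta_rot": [0,0,0],"gripper": 0.06},
    {"translation": [0.7,115,-115],"delta_rot": [0,0,0],"gripper": 0.06},
    {"translation": [0.7,145,-145],"delta_rot": [0,0,0],"gripper": 0.06},
    {"translation": [0.7,168,-168],"delta_rot": [0,0,0],"gripper": 0.06},
    {"translation": [0.7,179,-180],"delta_rot": [0,0,0],"gripper": 0.06},
    {"translation": [0.7,179,-180],"delta_rot": [0,0,0],"gripper": 0.06}
  ]
}}

```text
clock: 2.98
position: [474.3, -228.2, 26.4]
ee_rot: [-0.379, 0.048, -0.115, 0.917]
contact_force: [-0.2, -0.6, 0.2]
opening: 0.534
```

```bash
python3 s.py -265 14 26
python3 - <<'E'
from h import *
c=cam("side"); cv2.imwrite("pics/s2.png",cv2.resize(c["color"][40:260,200:420,::-1],None,fx=2.6,fy=2.6))
E
```

```text
2.98 lane [-310.2   13.9] z 26.4 open 0.534 joints [-0.84  0.53  1.43  0.63  1.67 -0.69]
F lane -0.6 0.1 0.2
([-0.1, 32.3, 31.6], [-0.1, -0.0, -0.1])
```

View pics/s2.png

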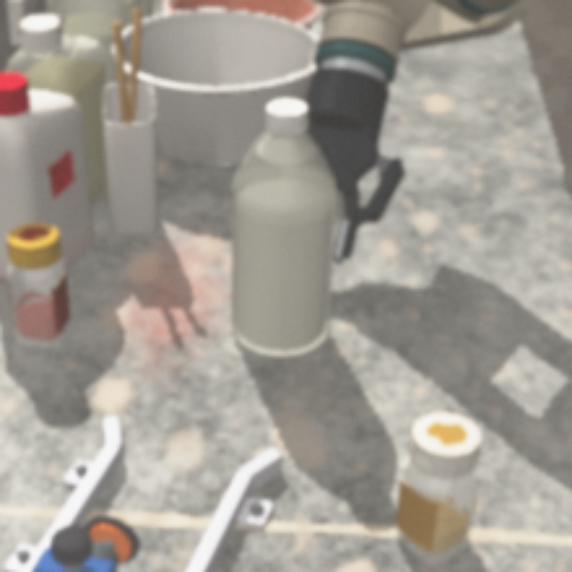

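The gripper stands clear behind the bottle, which is in the crop's centre at (285,230). Now I'll close in slowly.

>>> {"method": "servo_tool", "body": {
  "motion": [
    {"translation": [0,6,6],"delta_rot": [0,0,0],"gripper": 0.06},
    {"translation": [0,12,12],"delta_rot": [0,0,0],"gripper": 0.06},
    {"translation": [0,18,18],"delta_rot": [0,0,0],"gripper": 0.06},
    {"translation": [0,23,23],"delta_rot": [0,0,0],"gripper": 0.06},
    {"translation": [0,27,27],"delta_rot": [0,0,0],"gripper": 0.06},
    {"translation": [0,30,30],"delta_rot": [0,0,0],"gripper": 0.06},
    {"translation": [0,33,33],"delta_rot": [0,0,0],"gripper": 0.06},
    {"translation": [0,36,36],"delta_rot": [0,0,0],"gripper": 0.06},
    {"translation": [0,39,39],"delta_rot": [0,0,0],"gripper": 0.06},
    {"translation": [0,42,42],"delta_rot": [0,0,0],"gripper": 0.06}
  ]
}}

```text
clock: 4.28
position: [489.3, -171.3, 26.5]
ee_rot: [-0.38, 0.048, -0.116, 0.917]
contact_force: [-1.7, -4.0, 0.6]
opening: 0.532
```

```bash
cat > b.py <<'E'
from h import *
from scipy.optimize import least_squares
for n in("side","top"):
    c=cam(n); Q=c["X"].reshape(-1,3); l=lane(Q); C=c["color"].reshape(-1,3).astype(int)
    k=(Q[:,2]>197)&(Q[:,2]<225)&(np.abs(l[:,1])<60)&(l[:,0]>-280)&(l[:,0]<140)&(C.min(1)>150)
    cap=np.median(lane(Q[k]),0); 
    m=(Q[:,2]>60)&(Q[:,2]<135)&(np.hypot(*(l-cap).T)<60)&(l[:,0]>cap[0]-5)
    q=l[m]; o=least_squares(lambda p:np.hypot(*(q-p).T)-42,cap,loss='soft_l1')
    print(n,"cap",cap.round(1),k.sum(),"body",o.x.round(1),m.sum())
    cv2.imwrite(f"pics/{n}_last.png",c["color"][...,::-1])
E
python3 s.py; python3 b.py
```

```text
4.28 lane [-251.3   13.5] z 26.5 open 0.532 joints [-0.75  0.46  1.52  0.67  1.6  -0.64]
F lane -4.2 0.6 0.6
side cap [-201.3   14. ] 162 body [-211.3   14.5] 1169
top cap [-211.1   13.2] 193 body [-209.7   13.7] 163
```

Contact is made. Drag is about 4.2 N, and the bottle is 40.5 mm ahead of the TCP. I'll slide it on, taking out the 14 mm lateral offset as it goes.

>>> {"method": "servo_tool", "body": {
  "motion": [
    {"translation": [0.3,2,2],"delta_rot": [0,0,0],"gripper": 0.06},
    {"translation": [0.8,6,6],"delta_rot": [0,0,0],"gripper": 0.06},
    {"translation": [1.6,12,12],"delta_rot": [0,0,0],"gripper": 0.06},
    {"translation": [2.6,18,18],"delta_rot": [0,0,0],"gripper": 0.06},
    {"translation": [3.6,24,24],"delta_rot": [0,0,0],"gripper": 0.06},
    {"translation": [4.6,30,30],"delta_rot": [0,0,0],"gripper": 0.06},
    {"translation": [5.6,36,36],"delta_rot": [0,0,0],"gripper": 0.06},
    {"translation": [6.6,42,42],"delta_rot": [0,0,0],"gripper": 0.06},
    {"translation": [7.6,48,48],"delta_rot": [0,0,0],"gripper": 0.06},
    {"translation": [8.6,54,54],"delta_rot": [0,0,0],"gripper": 0.06},
    {"translation": [9.6,60,60],"delta_rot": [0,0,0],"gripper": 0.06},
    {"translation": [10.6,66,66],"delta_rot": [0,0,0],"gripper": 0.06},
    {"translation": [11.6,72,72],"delta_rot": [0,0,0],"gripper": 0.06},
    {"translation": [12.6,78,78],"delta_rot": [0,0,0],"gripper": 0.06},
    {"translation": [13.4,84,84],"delta_rot": [0,0,0],"gripper": 0.06},
    {"translation": [13.8,88,88],"delta_rot": [0,0,0],"gripper": 0.06},
    {"translation": [13.8,90,90],"delta_rot": [0,0,0],"gripper": 0.06}
  ]
}}

```text
clock: 6.5
position: [534.2, -51.0, 26.6]
ee_rot: [-0.379, 0.048, -0.115, 0.917]
contact_force: [-1.3, -3.2, -0.9]
opening: 0.529
```

```bash
python3 s.py; python3 b.py
```

```text
6.5 lane [-123.6   -0.2] z 26.6 open 0.529 joints [-0.53  0.4   1.61  0.75  1.45 -0.5 ]
F lane -3.4 0.5 -0.9
side cap [-80.7  -1.4] 288 body [-83.5   1. ] 1360
top cap [-83.6   0.1] 185 body [-82.3   0.3] 105
```

>>> {"method": "servo_tool", "body": {
  "motion": [
    {"translation": [0,2,2],"delta_rot": [0,0,0],"gripper": 0.06},
    {"translation": [0,6,6],"delta_rot": [0,0,0],"gripper": 0.06},
    {"translation": [0,12,12],"delta_rot": [0,0,0],"gripper": 0.06},
    {"translation": [0,18,18],"delta_rot": [0,0,0],"gripper": 0.06},
    {"translation": [0,24,24],"delta_rot": [0,0,0],"gripper": 0.06},
    {"translation": [0,30,30],"delta_rot": [0,0,0],"gripper": 0.06},
    {"translation": [0,36,36],"delta_rot": [0,0,0],"gripper": 0.06},
    {"translation": [0,42,42],"delta_rot": [0,0,0],"gripper": 0.06},
    {"translation": [0,48,48],"delta_rot": [0,0,0],"gripper": 0.06},
    {"translation": [0,54,54],"delta_rot": [0,0,0],"gripper": 0.06},
    {"translation": [0,60,60],"delta_rot": [0,0,0],"gripper": 0.06},
    {"translation": [0,66,66],"delta_rot": [0,0,0],"gripper": 0.06},
    {"translation": [0,72,72],"delta_rot": [0,0,0],"gripper": 0.06},
    {"translation": [0,77,77],"delta_rot": [0,0,0],"gripper": 0.06},
    {"translation": [0,81,81],"delta_rot": [0,0,0],"gripper": 0.06},
    {"translation": [0,84,84],"delta_rot": [0,0,0],"gripper": 0.06},
    {"translation": [0,87,87],"delta_rot": [0,0,0],"gripper": 0.06}
  ]
}}

```text
clock: 8.72
position: [564.9, 68.0, 26.8]
ee_rot: [-0.379, 0.048, -0.116, 0.917]
contact_force: [-1.0, -4.2, 0.2]
opening: 0.532
```

```bash
python3 s.py; python3 b.py
```

```text
8.72 lane [-0.8 -0.4] z 26.8 open 0.532 joints [-0.31  0.37  1.65  0.82  1.3  -0.36]
F lane -4.3 -0.1 0.2
side cap [33.3  1.9] 507 body [39.7  1.1] 1582
top cap [35.5  0.5] 262 body [41.2  0.4] 80
```

View pics/side_last.png

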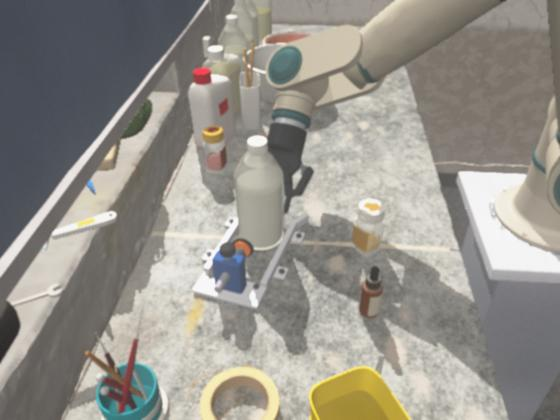

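The bottle is upright between the rails at about lane x 40. By vision the pad is about 37 mm on from there. I'll advance slowly.

>>> {"method": "servo_tool", "body": {
  "motion": [
    {"translation": [0,2,2],"delta_rot": [0,0,0],"gripper": 0.06},
    {"translation": [0,5,5],"delta_rot": [0,0,0],"gripper": 0.06},
    {"translation": [0,8,8],"delta_rot": [0,0,0],"gripper": 0.06},
    {"translation": [0,11,11],"delta_rot": [0,0,0],"gripper": 0.06},
    {"translation": [0,14,14],"delta_rot": [0,0,0],"gripper": 0.06},
    {"translation": [0,16,16],"delta_rot": [0,0,0],"gripper": 0.06},
    {"translation": [0,18,18],"delta_rot": [0,0,0],"gripper": 0.06},
    {"translation": [0,19.5,19.5],"delta_rot": [0,0,0],"gripper": 0.06},
    {"translation": [0,20.5,20.5],"delta_rot": [0,0,0],"gripper": 0.06}
  ]
}}

```text
clock: 9.95
position: [571.8, 96.1, 26.6]
ee_rot: [-0.379, 0.048, -0.115, 0.917]
contact_force: [-0.6, -2.3, 0.4]
opening: 0.53
```

```bash
python3 s.py; python3 b.py
```

```text
9.95 lane [28.2 -0.1] z 26.6 open 0.53 joints [-0.25  0.37  1.64  0.84  1.26 -0.33]
F lane -2.3 0.0 0.4
side cap [60.8  2. ] 525 body [68.5  1.1] 1640
top cap [62.4 -0. ] 269 body [69.5  0.7] 79
```

>>> {"method": "servo_tool", "body": {
  "motion": [
    {"translation": [0,0.5,0.5],"delta_rot": [0,0,0],"gripper": 0.06},
    {"translation": [0,1,1],"delta_rot": [0,0,0],"gripper": 0.06},
    {"translation": [0,1.5,1.5],"delta_rot": [0,0,0],"gripper": 0.06}
  ]
}}

```text
clock: 10.42
position: [572.4, 98.0, 26.7]
ee_rot: [-0.379, 0.048, -0.116, 0.917]
contact_force: [-0.5, -3.1, -0.8]
opening: 0.535
```

>>> {"method": "servo_tool", "body": {
  "motion": [
    {"translation": [0,0.5,0.5],"delta_rot": [0,0,0],"gripper": 0.06},
    {"translation": [0,1,1],"delta_rot": [0,0,0],"gripper": 0.06},
    {"translation": [0,1.5,1.5],"delta_rot": [0,0,0],"gripper": 0.06}
  ]
}}

```text
clock: 10.8
position: [573.0, 100.1, 26.7]
ee_rot: [-0.379, 0.048, -0.116, 0.917]
contact_force: [-0.8, -3.0, -0.5]
opening: 0.531
```

>>> {"method": "servo_tool", "body": {
  "motion": [
    {"translation": [0,0.5,0.5],"delta_rot": [0,0,0],"gripper": 0.06},
    {"translation": [0,1,1],"delta_rot": [0,0,0],"gripper": 0.06}
  ]
}}

```text
clock: 11.05
position: [573.3, 101.5, 26.7]
ee_rot: [-0.379, 0.048, -0.116, 0.917]
contact_force: [0.2, -2.2, -1.4]
opening: 0.53
```

>>> {"method": "servo_tool", "body": {
  "motion": [
    {"translation": [0,0.5,0.5],"delta_rot": [0,0,0],"gripper": 0.06},
    {"translation": [0,1,1],"delta_rot": [0,0,0],"gripper": 0.06}
  ]
}}

```text
clock: 11.3
position: [573.7, 102.9, 26.7]
ee_rot: [-0.379, 0.048, -0.116, 0.917]
contact_force: [0.1, -3.0, -1.2]
opening: 0.528
```

>>> {"method": "servo_tool", "body": {
  "motion": [
    {"translation": [0,0.5,0.5],"delta_rot": [0,0,0],"gripper": 0.06},
    {"translation": [0,1,1],"delta_rot": [0,0,0],"gripper": 0.06}
  ]
}}

```text
clock: 11.55
position: [574.0, 104.2, 26.7]
ee_rot: [-0.379, 0.048, -0.116, 0.917]
contact_force: [-1.1, -1.9, -1.4]
opening: 0.533
```

>>> {"method": "servo_tool", "body": {
  "motion": [
    {"translation": [0,0.5,0.5],"delta_rot": [0,0,0],"gripper": 0.06},
    {"translation": [0,1,1],"delta_rot": [0,0,0],"gripper": 0.06}
  ]
}}

```text
clock: 11.8
position: [574.4, 105.6, 26.7]
ee_rot: [-0.379, 0.048, -0.116, 0.917]
contact_force: [-0.3, -2.5, -0.0]
opening: 0.529
```

>>> {"method": "servo_tool", "body": {
  "motion": [
    {"translation": [0,0.5,0.5],"delta_rot": [0,0,0],"gripper": 0.06},
    {"translation": [0,1,1],"delta_rot": [0,0,0],"gripper": 0.06}
  ]
}}

```text
clock: 12.05
position: [574.7, 106.7, 26.6]
ee_rot: [-0.379, 0.048, -0.116, 0.917]
contact_force: [-0.2, -4.5, -0.9]
opening: 0.529
```

```bash
python3 s.py; python3 b.py
```

```text
12.05 lane [39.2 -0.3] z 26.6 open 0.529 joints [-0.23  0.38  1.64  0.84  1.25 -0.31]
F lane -4.5 -0.9 -0.9
side cap [70.8  1.5] 568 body [79.3  0.9] 1706
top cap [72.5 -0.9] 271 body [80.2  0.5] 83
```

>>> {"method": "servo_tool", "body": {
  "motion": [
    {"translation": [0,0.4,0.4],"delta_rot": [0,0,0],"gripper": 0.06},
    {"translation": [0,0.7,0.7],"delta_rot": [0,0,0],"gripper": 0.06}
  ]
}}

```text
clock: 12.4
position: [575.0, 107.4, 26.6]
ee_rot: [-0.38, 0.048, -0.116, 0.917]
contact_force: [-2.4, -6.5, -0.4]
opening: 0.531
```

>>> {"method": "servo_tool", "body": {
  "motion": [
    {"translation": [0,0.4,0.4],"delta_rot": [0,0,0],"gripper": 0.06},
    {"translation": [0,0.7,0.7],"delta_rot": [0,0,0],"gripper": 0.06}
  ]
}}

```text
clock: 12.65
position: [575.3, 108.1, 26.6]
ee_rot: [-0.38, 0.048, -0.116, 0.917]
contact_force: [-2.2, -8.7, -0.3]
opening: 0.527
```

The pad is touched: force rises at 3 N/mm above about 2.8 N of drag. I'll press on to about 13 N total, which is about 10 N on the pad.

>>> {"method": "servo_tool", "body": {
  "motion": [
    {"translation": [0,0.4,0.4],"delta_rot": [0,0,0],"gripper": 0.06},
    {"translation": [0,0.7,0.7],"delta_rot": [0,0,0],"gripper": 0.06}
  ]
}}

```text
clock: 12.9
position: [575.5, 108.7, 26.5]
ee_rot: [-0.38, 0.048, -0.116, 0.916]
contact_force: [-3.7, -10.5, -0.6]
opening: 0.527
```

>>> {"method": "servo_tool", "body": {
  "motion": [
    {"translation": [0,0.3,0.3],"delta_rot": [0,0,0],"gripper": 0.06},
    {"translation": [0,0.4,0.4],"delta_rot": [0,0,0],"gripper": 0.06}
  ]
}}

```text
clock: 13.15
position: [575.6, 109.1, 26.5]
ee_rot: [-0.38, 0.048, -0.116, 0.916]
contact_force: [-3.2, -10.5, 0.6]
opening: 0.532
```

>>> {"method": "servo_tool", "body": {
  "motion": [
    {"translation": [0,0.2,0.2],"delta_rot": [0,0,0],"gripper": 0.06},
    {"translation": [0,0.4,0.4],"delta_rot": [0,0,0],"gripper": 0.06},
    {"translation": [0,0.4,0.4],"delta_rot": [0,0,0],"gripper": 0.06},
    {"translation": [0,0.4,0.4],"delta_rot": [0,0,0],"gripper": 0.06}
  ]
}}

```text
clock: 13.65
position: [575.8, 109.4, 26.5]
ee_rot: [-0.38, 0.048, -0.116, 0.916]
contact_force: [-5.2, -12.6, 0.5]
opening: 0.531
```

>>> {"method": "servo_tool", "body": {
  "motion": [
    {"translation": [0,0,0],"delta_rot": [0,0,0],"gripper": 0.06},
    {"translation": [0,0,0],"delta_rot": [0,0,0],"gripper": 0.06},
    {"translation": [0,0,0],"delta_rot": [0,0,0],"gripper": 0.06},
    {"translation": [0,0,0],"delta_rot": [0,0,0],"gripper": 0.06},
    {"translation": [0,0,0],"delta_rot": [0,0,0],"gripper": 0.06},
    {"translation": [0,0,0],"delta_rot": [0,0,0],"gripper": 0.06},
    {"translation": [0,0,0],"delta_rot": [0,0,0],"gripper": 0.06},
    {"translation": [0,0,0],"delta_rot": [0,0,0],"gripper": 0.06}
  ]
}}

```text
clock: 14.65
position: [575.8, 109.4, 26.5]
ee_rot: [-0.38, 0.048, -0.116, 0.916]
contact_force: [-4.6, -12.1, 0.0]
opening: 0.531
```

```bash
python3 s.py; python3 b.py
```

```text
14.65 lane [42.1 -0.7] z 26.5 open 0.531 joints [-0.22  0.38  1.64  0.84  1.24 -0.31]
F lane -12.9 1.5 0.0
side cap [74.   2.3] 563 body [81.7  0.9] 1713
top cap [75.4 -0.9] 269 body [82.3  0.4] 75
```

That is about 12.9 N total, so about 10 N on the pad, held for over 1 s. Now I'll ease off slowly.

>>> {"method": "servo_tool", "body": {
  "motion": [
    {"translation": [0,-0.2,-0.2],"delta_rot": [0,0,0],"gripper": 0.06},
    {"translation": [0,-0.4,-0.4],"delta_rot": [0,0,0],"gripper": 0.06},
    {"translation": [0,-0.6,-0.6],"delta_rot": [0,0,0],"gripper": 0.06},
    {"translation": [0,-0.8,-0.8],"delta_rot": [0,0,0],"gripper": 0.06},
    {"translation": [0,-1.0,-1.0],"delta_rot": [0,0,0],"gripper": 0.06},
    {"translation": [0,-1.2,-1.2],"delta_rot": [0,0,0],"gripper": 0.06},
    {"translation": [0,-1.4,-1.4],"delta_rot": [0,0,0],"gripper": 0.06},
    {"translation": [0,-1.6,-1.6],"delta_rot": [0,0,0],"gripper": 0.06},
    {"translation": [0,-1.8,-1.8],"delta_rot": [0,0,0],"gripper": 0.06},
    {"translation": [0,-2.0,-2.0],"delta_rot": [0,0,0],"gripper": 0.06},
    {"translation": [0,-2.1,-2.1],"delta_rot": [0,0,0],"gripper": 0.06},
    {"translation": [0,-2.2,-2.2],"delta_rot": [0,0,0],"gripper": 0.06},
    {"translation": [0,-2.3,-2.3],"delta_rot": [0,0,0],"gripper": 0.06},
    {"translation": [0,-2.4,-2.4],"delta_rot": [0,0,0],"gripper": 0.06},
    {"translation": [0,-2.5,-2.5],"delta_rot": [0,0,0],"gripper": 0.06},
    {"translation": [0,-2.6,-2.6],"delta_rot": [0,0,0],"gripper": 0.06}
  ]
}}

```text
clock: 16.75
position: [574.8, 107.4, 26.8]
ee_rot: [-0.379, 0.048, -0.115, 0.917]
contact_force: [0.1, -2.9, -2.1]
opening: 0.53
```

>>> {"method": "servo_tool", "body": {
  "motion": [
    {"translation": [0,-0.1,-0.1],"delta_rot": [0,0,0],"gripper": 0.06},
    {"translation": [0,-0.2,-0.2],"delta_rot": [0,0,0],"gripper": 0.06},
    {"translation": [0,-0.3,-0.3],"delta_rot": [0,0,0],"gripper": 0.06},
    {"translation": [0,-0.4,-0.4],"delta_rot": [0,0,0],"gripper": 0.06},
    {"translation": [0,-0.5,-0.5],"delta_rot": [0,0,0],"gripper": 0.06},
    {"translation": [0,-0.6,-0.6],"delta_rot": [0,0,0],"gripper": 0.06},
    {"translation": [0,-0.7,-0.7],"delta_rot": [0,0,0],"gripper": 0.06},
    {"translation": [0,-0.8,-0.8],"delta_rot": [0,0,0],"gripper": 0.06},
    {"translation": [0,-0.9,-0.9],"delta_rot": [0,0,0],"gripper": 0.06},
    {"translation": [0,-1.0,-1.0],"delta_rot": [0,0,0],"gripper": 0.06},
    {"translation": [0,-1.2,-1.2],"delta_rot": [0,0,0],"gripper": 0.06},
    {"translation": [0,-1.5,-1.5],"delta_rot": [0,0,0],"gripper": 0.06},
    {"translation": [0,-2,-2],"delta_rot": [0,0,0],"gripper": 0.06},
    {"translation": [0,-3,-3],"delta_rot": [0,0,0],"gripper": 0.06}
  ]
}}

```text
clock: 18.5
position: [573.8, 103.2, 26.7]
ee_rot: [-0.379, 0.048, -0.116, 0.917]
contact_force: [-0.0, -0.0, -0.0]
opening: 0.53
```

```bash
python3 s.py; python3 b.py
```

```text
18.5 lane [35.5 -0.3] z 26.7 open 0.53 joints [-0.24  0.37  1.64  0.84  1.25 -0.32]
F lane -0.0 0.0 -0.0
side cap [72.3  2.2] 558 body [80.  1.] 1702
top cap [73.8 -0.3] 266 body [80.6  0.6] 79
```

The bottle is let go and has sprung back only about 1.7 of the 3.3 mm, so it still bears on the pad. I'll back well away and check.

>>> {"method": "servo_tool", "body": {
  "motion": [
    {"translation": [0,-4,-4],"delta_rot": [0,0,0],"gripper": 0.06},
    {"translation": [0,-10,-10],"delta_rot": [0,0,0],"gripper": 0.06},
    {"translation": [0,-20,-20],"delta_rot": [0,0,0],"gripper": 0.06},
    {"translation": [0,-32,-32],"delta_rot": [0,0,0],"gripper": 0.06},
    {"translation": [0,-44,-44],"delta_rot": [0,0,0],"gripper": 0.06},
    {"translation": [0,-54,-54],"delta_rot": [0,0,0],"gripper": 0.06},
    {"translation": [0,-60,-60],"delta_rot": [0,0,0],"gripper": 0.06},
    {"translation": [0,-60,-60],"delta_rot": [0,0,0],"gripper": 0.06},
    {"translation": [0,-60,-60],"delta_rot": [0,0,0],"gripper": 0.06}
  ]
}}

```text
clock: 19.73
position: [552.7, 21.3, 26.6]
ee_rot: [-0.379, 0.048, -0.115, 0.917]
contact_force: [0.4, 0.7, -0.3]
opening: 0.53
```

```bash
python3 s.py; python3 b.py
```

```text
19.73 lane [-48.9  -0.2] z 26.6 open 0.53 joints [-0.4   0.37  1.64  0.8   1.36 -0.42]
F lane 0.8 -0.3 -0.3
side cap [77.7  1. ] 477 body [80.  1.] 1679
top cap [79.   0.5] 191 body [81.9  0.4] 68
```

View pics/side_last.png

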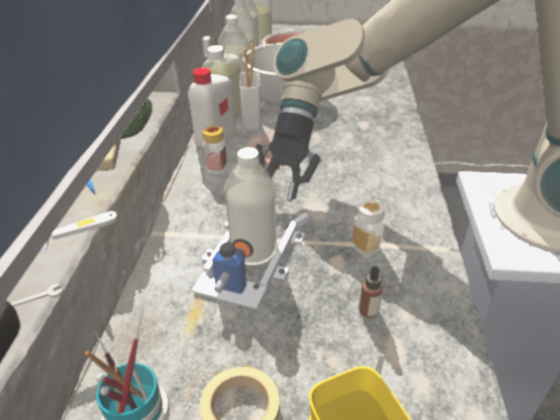

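The bottle stands upright at (251,210) against the orange pad at (240,248). The gripper is clear, and the jars and dropper are where they were. Handing in.

```bash
python3 -c "
from workcell import robot
print(robot.hand_in())"
```

```text
the job is handed in; nothing more can be done
None
```

The oil bottle is in the dock, standing upright against the pad with the gripper clear, and I've handed the job in at about 20 s on the robot's clock; no verdict is reported.

- **Slide:** I pushed the bottle low down with a 45° leaned gripper and both fingers cradling it. Drag was about 2 to 4.5 N.
- **Press:** The force rose at 3 N/mm once it met the pad. I held about 12.9 N total for over a second, which is roughly 10 N on the pad after taking off the drag. I then backed off at about 1–2 mm/s until the tool force read zero.
- **Position:** The bottle's centre is at lane x of about 80 to 82 mm, and within 1 mm of the centre line.
- **Upright:** The cap and body fits agree to about 3 mm over the bottle's height, so it is upright within measuring error.
- **Still touching the pad:** The side camera has the bottle about 1 mm past where it first touched. I infer a few newtons of remaining contact, but I did not measure it directly.
- **Camera disagreement:** The two cameras differ by about 2 mm in lane x (80.0 and 81.9 mm), which is within calibration.
- **Other items:** The jars and dropper look unmoved in the last picture. I did not re-measure them.

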